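# Seat a detector lens barrel in the sprung V-cradle and hold it pressed

## Robot

A 6-joint arm with a two-finger parallel gripper is mounted at the origin on the work surface. World frame = base frame: x ahead of the robot, y to its left, z up, the work surface at z = 0. Lengths are in mm, angles in rad, forces in N, time in s.
With the tool pointing down it reaches from about 325 to 775 mm from the base axis. Payload 9.3 kg.
Tool frame: the origin (TCP) lies at the centre of the arm's flange, where the gripper is bolted on; the fingertips stand 173 mm ahead of it and the grasp point (between the pads) lies 155 mm ahead of it; z points along the fingers, y is the line along which they close (so a half turn about z gives the same grasp; the last joint's range is limited). The gripper opens to 85 mm and grips with 20 to 120 N. Pads are 22 mm wide; open, the fingers measure 114 mm over their backs; the gripper's body (76 mm by 85 mm) begins 54 mm behind the grasp point. The pads swing forward as they close: fully open they stand 13 mm farther back than shut.
Start: joints at [1.186, 0.259, 0.021, 1.334, 0, 1.418], TCP at [126.353, 535.287, 404.679] pointing down, gripper open.
Joint ranges: [-3.04, 3.04], [-0.91, 1.82], [-1.04, 1.36], [-1.92, 1.95], [-1.52, 1.45], [-3.14, 3.14]. Speed limits (rad/s): [2.22, 2.22, 2.79, 3.14, 3.14, 3.14].

## Interface

Orientations are given as a unit quaternion [w, x, y, z].
In Python, from bench import * gives the robot as it stands. The module is installed in compiled form; this text tells all that it offers. Calls block until the motion is done:
- move_to(position, orientation): joint-space move of the TCP to a pose.
- move_linear(position, vel=150, ori=None, f_stop=None): straight line of the TCP; ori=None keeps the orientation; vel is the mean speed in mm/s. With f_stop (N) it stops when the force on the tool has changed by that much, and returns True; else False.
- move_j(angles): joint-space move.
- command_gripper(opening): opening from 0.0 (shut) to 1.0 (fully open); the grip force is fixed at half the most; returns when the fingers have stopped.
- wait(seconds).
- inverse_kinematics(position, orientation): joint angles nearest the present ones, or None.
- read_state(): the state.
- camera(name): name is "side" or "top"; returns the picture (400x640x3 uint8, red, green, blue); there is no depth.
- camera_info(name): a dict with "fx", "fy", "cx", "cy" (pixels), "R" (3x3) and "t" (3): a world point X has camera coordinates R X + t. Camera axes: x right, y down, z forward; pixel columns grow to the right and rows downward; lengths in mm; the calibration is good to about 2 mm. A picture is of the moment at which its call begins. camera_info takes no time and is no camera call.
A pose or a line that the arm cannot do raises IKError and nothing moves.
- job_done(): hands the job in; it is judged then, once.
Trained networks look in the newest picture that a camera, given by its name, has taken for a name from the list of things; names that differ only in an ending like _2 or _b are one class to them, and where a whole thing is asked for, a point or a joint stands for the part that bears it (a point fixed in the world has none). Each returns a list of dicts, best first, with "p" (0 to 1); they miss things now and then, are a little off and sometimes report something else, mostly with a low value. They report only what shows in the picture. A call takes as long as a camera call.
- recognise(target, camera): "position" ([x, y, z] in mm, in world coordinates, good to about 4 mm: the middle of the surface that is visible of it).
- spot_point(target, camera): "position" ([x, y, z] in mm, in world coordinates, good to about 4 mm: a listed point, or the origin of a listed thing).
The state is a dict: "time_s": time; "joints": joint angles; "dq": joint speeds; "effort": joint torques, N m; "eef_pos": TCP position; "orientation": TCP orientation; "contact_force": force on the tool from outside, world axes, zero at the start; "ft_torque": the same for the moment, N m; "opening": opening from 0.0 (shut) to 1.0 (fully open); "finger_force": force on a finger pad.
Only numpy, scipy, OpenCV 4.12 (cv2) and the standard library are available. Lean on these libraries where they do the work, as an engineer would, in place of code of your own. Each camera call takes 0.05 s, during which the arm holds its last target. There are 200 camera calls.

## Task

First set the footed straightedge on the bench flush against the machined end face of the V-block jig, centred on it, as an end stop. Then take the lens barrel from its rack, lay it in the V with its end up to the straightedge (touching or nearly so, without pushing the straightedge away) and press it down, so that it bears on both faces of the V at both supports, until the sprung cradle is about half-way down (6 mm of its 12 mm travel, never onto the bottom stop). Finish while still holding it pressed down there with the fingers, and leave the bottle, the vial block and the screwdriver where they are.

Things in the scene. Friction and masses are not known exactly. Their poses are not given: they have to be found in the camera images.
- datum_face (a point): Centre of the machined end face (90 wide, 40 mm high; point 20 mm above the bench) of the fixed V-block jig: dark steel base 90 (x) by 130 (y) by 14 mm, with a bright steel end block 12 mm thick and 40 mm high at its -y end; the face is that block's outer side, facing -y. Jig axes: z up, y level along the V, from this face into the jig, x across.
- v_seat (a point): Where the barrel's centre lies when seated with its end up to a straightedge flush on the end face: 60 mm inward (y) of the face, 69.6 mm above the bench, sinking with the cradle. Jig axes; y along the V. Two V supports, each 14 mm thick along y, stand with centres 40 mm either side of it along y, leaving 66 mm between them for fingers, clear down to a plate 34 mm above the bench.
- cradle (a joint): How far the aluminium sprung cradle (with both V supports) is pressed down, m: 0 at rest, 0.012 at the bottom stop. The barrel's weight alone does not move it; a further push of a few N starts it and about 9 N holds it 6 mm down (spring 1000 N/m).
- v_valley (a point): On the bottom line of the V, 22.6 mm below v_seat; moves with the cradle; jig axes. From it a 45-degree face rises to either side (-x and +x) on each of the two supports, to a top 26 mm out and 26 mm up. The cradle also floats up to 4 mm sideways (x; springs of 250 N/m centre it), so it follows a held barrel until both sides bear.
- edge_grip (a point): On the centre line of the straightedge's black grip block, 26 (x) by 22 mm (y), 10 to 75 mm above the underside; point 55 mm up, 40 mm behind the true face. Grip it from above across x. Steel straightedge, 0.5 kg, loose on its foot: blade 140 long (x), 10 thick (y), 90 mm high; foot 10 mm thick, to 60 mm behind the face. x along the blade, y out of the true face, z up.
- edge_face (a point): On the straightedge's true face (the smooth side, away from the grip): middle of its length, 20 mm above its underside. y points out of the face, x along the blade, z up. It is flush when this point meets datum_face and the y axes agree. (Bystanders, loose: bottle and vial block stand beyond the jig, over 0.75 m ahead of the base; the screwdriver lies between the base and the jig, within 0.37 m.)
- barrel_mid (a point): Centre of the loose lens barrel: dark steel cylinder, 32 mm diameter, 120 mm long, 0.35 to 0.6 kg, glass at both ends, which are alike. y along its axis (level); roll is of no matter. It starts in a fixed white rack, 50 mm above the bench, on supports 12 mm thick at 44 mm either side of the rack's middle (barrel within 4 mm of it), 8 mm high base; grip across the middle.

How it is judged (in metres and radians):
On the way, in this order (a step that is already met when the one before it is completed fails the run):
1. the straightedge stands flush against the jig's end face (y of edge_face in the frame of datum_face between -0.003 and 0.0025 m and x of edge_face in the frame of datum_face between -0.025 and 0.025 m and angle between the y axis of edge_face and the y axis of datum_face, either way round below 0.035 rad and angle between edge_face's own z axis and vertical below 0.03 rad), for 0.2 s.
2. the lens barrel lies seated in the V with its end up to the straightedge (x of barrel_mid in the frame of v_seat between -0.002 and 0.002 m and z of barrel_mid in the frame of v_seat between -0.002 and 0.002 m and y of barrel_mid in the frame of v_seat between -0.004 and 0.004 m and angle between the y axis of barrel_mid and the y axis of v_seat, either way round below 0.04 rad), for 0.2 s.
At the end, for the whole second after the job is handed in: Straightedge upright on the end face (gap < 4 mm, < 3 when first set; centred 25 mm, 2 deg); barrel in the V (2 mm across and up, 4 along, 2.3 deg), bearing on all four V faces (each > 0.5 N, > 10 N in all), > 2 N from the fingers; cradle 3.5-8.5 mm down; at rest (all of step 2 and y of edge_face in the frame of datum_face between -0.004 and 0.0025 m and x of edge_face in the frame of datum_face between -0.025 and 0.025 m and angle between the y axis of edge_face and the y axis of datum_face, either way round below 0.035 rad and angle between edge_face's own z axis and vertical below 0.03 rad and value of joint cradle between 0.0035 and 0.0085 m and contact force between lens_barrel and cradle_c0 above 0.5 N and contact force between lens_barrel and cradle_c1 above 0.5 N and contact force between lens_barrel and cradle_c2 above 0.5 N and contact force between lens_barrel and cradle_c3 above 0.5 N and contact force between lens_barrel and cradle above 10 N and contact force between the fingers and lens_barrel above 2 N and linear speed of lens_barrel below 0.01 m/s); the arm keeps its last pose, push and grip.
It fails at once if the cradle is driven onto its bottom stop (value of joint cradle above 0.0115 m).
It fails at once if the amber bottle is displaced (distance of reagent from where it was at the start of the episode above 0.03 m).
It fails at once if the vial block is displaced (distance of vials from where it was at the start of the episode above 0.03 m).
It fails at once if the screwdriver is displaced (distance of driver from where it was at the start of the episode above 0.03 m).
It also fails if it takes over 64 s, if anything falls off the work surface, if the arm or the gripper's body presses on something with over 40 N, if the wrist force passes 120 N, or if a joint passes its speed limit or range.

## Working session

There is one attempt and no reset: what is moved stays moved. The work goes in short steps, each a Python script; the robot and the scene stay as the last script left them, time stands still between calls to the robot, and variables do not carry over. Pictures are saved under pics/ and viewed, at most 10 in all, crops included, and the job is handed in when it is done.

```bash
mkdir -p pics; python3 - <<'E'
from bench import *
import cv2,numpy as np
for n in ("top","side"):
    im=camera(n); cv2.imwrite(f"pics/{n}0.png",im[:,:,::-1])
    ci=camera_info(n); R=np.array(ci["R"]);t=np.array(ci["t"]); print(n,ci["fx"],ci["cx"],ci["cy"],R.round(3).tolist(),t.round(1).tolist(),"cam",(-R.T@t).round(0))
    for k in ("datum_face","v_seat","v_valley","edge_grip","edge_face","barrel_mid"):
        print(k,[(np.round(d["position"],1).tolist(),round(d["p"],2)) for d in spot_point(k,n)[:3]])
print(read_state())
E
```

```text
top 487.27012539355246 322.44174087105694 200.41042520411003 [[-0.095, -0.995, -0.005], [-0.975, 0.094, -0.202], [0.201, -0.014, -0.979]] [28.9, 561.7, 1195.5] cam [ 309.   -7. 1284.]
datum_face [([514.9, -31.4, 19.6], 0.88)]
v_seat [([518.6, 29.1, 67.4], 0.9), ([502.5, 306.9, 21.9], 0.41), ([536.6, -272.6, 50.3], 0.38)]
v_valley [([521.1, 30.1, 45.9], 0.73)]
edge_grip [([522.7, 262.7, 57.5], 0.88)]
edge_face [([504.9, 301.1, 21.1], 0.68)]
barrel_mid [([539.1, -270.0, 51.2], 0.75)]
side 437.16217866179613 323.04418835414685 206.93947987796162 [[-0.991, -0.135, 0.02], [-0.093, 0.56, -0.823], [0.1, -0.818, -0.567]] [541.7, 137.8, 1044.4] cam [445. 850. 695.]
datum_face [([520.6, -25.3, 20.2], 0.77)]
v_seat [([517.3, 30.3, 66.2], 0.67)]
v_valley [([523.6, 34.3, 47.1], 0.57)]
edge_grip [([516.3, 265.5, 52.6], 0.58)]
edge_face [([505.6, 304.4, 18.2], 0.73)]
barrel_mid [([537.3, -265.7, 51.9], 0.55)]
{'time_s': 0.7, 'joints': array([ 1.18641538e+00,  2.58595570e-01,  2.14754145e-02,  1.33368189e+00,
       -2.89530995e-05,  1.41816942e+00]), 'dq': array([-0.00055182, -0.00069112, -0.00088939, -0.00038943, -0.00142567,
        0.00080798]), 'effort': array([-1.05015130e-03, -5.55220771e+01,  3.44685388e+01,  8.99336792e-04,
       -4.00310992e-04, -1.10066772e-06]), 'eef_pos': array([126.34646787, 535.28374445, 404.67144288]), 'orientation': array([ 1.31994007e-05,  1.15617868e-01,  9.93293767e-01, -6.59694439e-06]), 'contact_force': array([-0.53391297,  0.82088234,  0.3855597 ]), 'ft_torque': array([ 0.05088202, -0.02377961, -0.00552104]), 'finger_force': 0.0, 'opening': 0.9985505925456726}
```

View pics/top0.png

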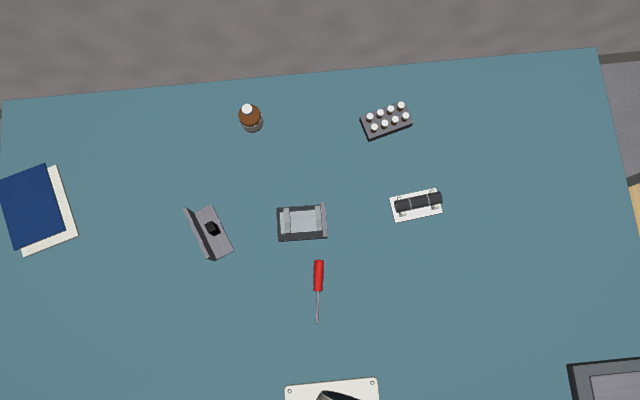

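View pics/side0.png

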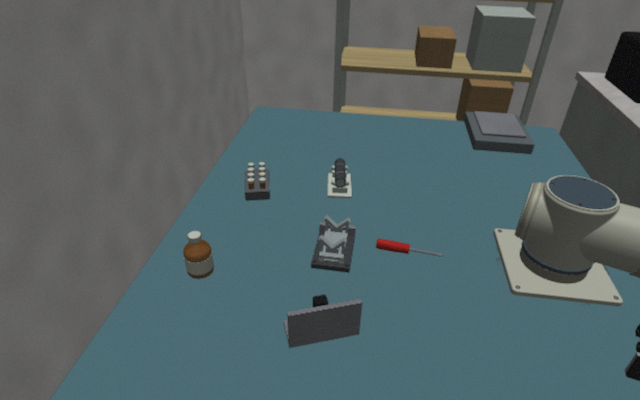

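The top view shows the jig at about (302,223) with its end block on the right, so the face looks toward -y. The straightedge is at (208,232), turned about 25°, and the barrel and rack are at (416,204). The side view agrees. Next I'll fit yaws and positions by matching silhouettes.

```bash
cat > fit.py <<'E'
import cv2,numpy as np
from scipy.optimize import minimize
from bench import camera_info
S=4
def box(x0,x1,y0,y1,z0,z1): return np.array([[x,y,z] for x in(x0,x1) for y in(y0,y1) for z in(z0,z1)],float)
# models: lists of convex point sets in own frames
JIG=[box(-45,45,0,130,0,14),box(-45,45,0,12,0,40)]+[m for yc in(20,100) for m in(box(-26,26,yc-7,yc+7,34,47),box(-30,-20,yc-7,yc+7,34,73),box(20,30,yc-7,yc+7,34,73))]
def EDGE(w): return [box(-70,70,-10,0,0,90),box(-w/2,w/2,-60,0,0,10),box(-13,13,-51,-29,10,75)]
a=np.linspace(0,2*np.pi,24)
BAR=[np.array([[16*np.cos(t),y,50+16*np.sin(t)] for t in a for y in(-60,60)])]
def place(P,x,y,w):
    c,s=np.cos(w),np.sin(w); return P@np.array([[c,s,0],[-s,c,0],[0,0,1]])+[x,y,0]
def proj(P,ci):
    q=P@np.array(ci["R"]).T+np.array(ci["t"]); return np.c_[ci["fx"]*q[:,0]/q[:,2]+ci["cx"],ci["fy"]*q[:,1]/q[:,2]+ci["cy"]]
def mask_model(M,p,ci,shift=(0,0)):
    m=np.zeros((400*S,640*S),np.uint8)
    for P in M:
        h=cv2.convexHull(((proj(place(P,*p),ci)+.5+shift)*S*16).astype(np.int32)); cv2.fillConvexPoly(m,h,255,shift=4)
    return cv2.resize(m,(640,400),interpolation=cv2.INTER_AREA)/255.
def obs(im,ci,c,dark=False):
    im=im.astype(float); u=proj(np.array([[*c,20.]]),ci)[0]
    roi=np.zeros((400,640)); r=70; roi[max(0,int(u[1])-r):int(u[1])+r,max(0,int(u[0])-r):int(u[0])+r]=1
    sat=im[:,:,2]-im[:,:,0]  # teal bench: blue>>red
    bg=np.median(sat[roi>0]); o=np.clip(1-sat/bg,0,1)*1.0
    if dark: o=(im.max(2)<75)*1.
    o=(o>.45).astype(np.uint8); n,l,st,ce=cv2.connectedComponentsWithStats(o)
    v,uu=int(u[1]),int(u[0]); near=l[v-8:v+9,uu-8:uu+9]; k=np.bincount(near[near>0]).argmax()
    return (l==k)*1.
def fit(M,ims,p0,dark=False,cams=("top","side")):
    O={n:obs(ims[n],camera_info(n),p0[:2],dark) for n in cams}
    def cost(p):
        return sum(np.abs(mask_model(M,(p[0],p[1],p[2]/100),camera_info(n))-O[n]).sum() for n in cams)
    b=None
    for d in(-8,0,8):
        x0=np.array([p0[0],p0[1],p0[2]*100+d]); r=minimize(cost,x0,method="Nelder-Mead",options=dict(initial_simplex=[x0,x0+[8,0,0],x0+[0,8,0],x0+[0,0,10]],xatol=.1,fatol=.2))
        if b is None or r.fun<b.fun:b=r
    return [b.x[0],b.x[1],b.x[2]/100],b.fun,{n:int(O[n].sum()) for n in cams}
E
python3 - <<'E'
from fit import *
ims={n:cv2.imread(f"pics/{n}0.png")[:,:,::-1] for n in("top","side")}
tiles=[]
def run(name,M,p0,**k):
    for cams in(("top","side"),("top",),("side",)):
        try: r=fit(M,ims,p0,cams=cams,**k); print(name,cams,np.round(r[0],3),round(r[1]),r[2])
        except Exception as e: print(name,cams,e)
        if len(cams)==2: P=r[0]
    for n in ims:
        ci=camera_info(n); u=proj(np.array([[*P[:2],30.]]),ci)[0].astype(int); big=cv2.resize(ims[n],None,fx=4,fy=4,interpolation=cv2.INTER_CUBIC)[:,:,::-1].copy()
        for Q in M: cv2.polylines(big,[cv2.convexHull(((proj(place(Q,*P),ci)+.5)*4).astype(np.int32))],True,(0,255,255),1)
        tiles.append(cv2.resize(big[4*u[1]-150:4*u[1]+150,4*u[0]-130:4*u[0]+130],(260,300)))
run("jig",JIG,[517,-29,0.05])
for w in(60,80,100,140): r=fit(EDGE(w),ims,[505,302,-.4]); print(w,np.round(r[0],3),r[1:])
run("edge",EDGE(100),[505,302,-.4])
run("bar",BAR,[538,-268,.15],dark=True)
cv2.imwrite("pics/fit.png",np.vstack([np.hstack(tiles[0::2]),np.hstack(tiles[1::2])]))
E
```

```text
jig ('top', 'side') [ 5.16213e+02 -2.94480e+01 -2.30000e-02] 174 {'top': 1692, 'side': 1836}
jig ('top',) [ 5.17327e+02 -2.87250e+01 -1.70000e-02] 53 {'top': 1692}
jig ('side',) [ 5.1544e+02 -3.0726e+01 -2.1000e-02] 99 {'side': 1836}
60 [5.03903e+02 3.01227e+02 3.92000e-01] (np.float64(716.1490196078431), {'top': 1577, 'side': 2804})
80 [5.03957e+02 3.01191e+02 3.88000e-01] (np.float64(575.7882352941176), {'top': 1577, 'side': 2804})Traceback (most recent call last):
  File "<stdin>", line 14, in <module>
  File "fit.py", line 35, in fit
    x0=np.array([p0[0],p0[1],p0[2]*100+d]); r=minimize(cost,x0,method="Nelder-Mead",options=dict(initial_simplex=[x0,x0+[8,0,0],x0+[0,8,0],x0+[0,0,10]],xatol=.1,fatol=.2))
                                              ~~~~~~~~^^^^^^^^^^^^^^^^^^^^^^^^^^^^^^^^^^^^^^^^^^^^^^^^^^^^^^^^^^^^^^^^^^^^^^^^^^^^^^^^^^^^^^^^^^^^^^^^^^^^^^^^^^^^^^^^^^^^^
    res = _minimize_neldermead(fun, x0, args, callback, bounds=bounds,
                               **options)
    fxr = func(xr)
    fx = function(np.copy(x), *(wrapper_args + args))
  File "fit.py", line 32, in cost
    return sum(np.abs(mask_model(M,(p[0],p[1],p[2]/100),camera_info(n))-O[n]).sum() for n in cams)
  File "fit.py", line 32, in <genexpr>
    return sum(np.abs(mask_model(M,(p[0],p[1],p[2]/100),camera_info(n))-O[n]).sum() for n in cams)
                                                        ~~~~~~~~~~~^^^
ValueError: time passes only in moves, steps and waits
```

```bash
python3 - <<'E'
s=open('fit.py').read().replace("from bench import camera_info","import bench\nCI={n:bench.camera_info(n) for n in('top','side')}\ncamera_info=CI.get")
open('fit.py','w').write(s)
E
python3 - <<'E'
from fit import *
ims={n:cv2.imread(f"pics/{n}0.png")[:,:,::-1] for n in("top","side")}
tiles=[]
def run(name,M,p0,**k):
    for cams in(("top",),("side",),("top","side")):
        r=fit(M,ims,p0,cams=cams,**k); print(name,cams,np.round(r[0],3),round(r[1]),r[2])
    P=r[0]
    for n in ims:
        ci=camera_info(n); u=proj(np.array([[*P[:2],30.]]),ci)[0].astype(int); big=cv2.resize(ims[n],None,fx=4,fy=4,interpolation=cv2.INTER_CUBIC)[:,:,::-1].copy()
        for Q in M: cv2.polylines(big,[cv2.convexHull(((proj(place(Q,*P),ci)+.5)*4).astype(np.int32))],True,(0,255,255),1)
        tiles.append(cv2.resize(big[4*u[1]-150:4*u[1]+150,4*u[0]-130:4*u[0]+130],(260,300)))
run("jig",JIG,[517,-29,-0.02])
for w in(100,120,140): r=fit(EDGE(w),ims,[504,301,.39]); print(w,np.round(r[0],3),r[1:])
run("edge",EDGE(120),[504,301,.39])
run("bar",BAR,[538,-268,-.0],dark=True)
cv2.imwrite("pics/fit.png",np.vstack([np.hstack(tiles[0::2]),np.hstack(tiles[1::2])]))
E
```

```text
jig ('top',) [ 5.17283e+02 -2.86790e+01 -1.70000e-02] 53 {'top': 1692}
jig ('side',) [ 5.15409e+02 -3.04740e+01 -2.10000e-02] 98 {'side': 1836}
jig ('top', 'side') [ 5.16044e+02 -2.95160e+01 -2.50000e-02] 174 {'top': 1692, 'side': 1836}
100 [5.03950e+02 3.01118e+02 3.84000e-01] (np.float64(436.19215686274504), {'top': 1577, 'side': 2804})
120 [5.03959e+02 3.01234e+02 3.91000e-01] (np.float64(295.6941176470588), {'top': 1577, 'side': 2804})
140 [5.03504e+02 3.01088e+02 3.90000e-01] (np.float64(150.28627450980392), {'top': 1577, 'side': 2804})
edge ('top',) [5.04838e+02 3.01312e+02 3.90000e-01] 171 {'top': 1577}
edge ('side',) [5.03870e+02 3.01586e+02 3.84000e-01] 120 {'side': 2804}
edge ('top', 'side') [5.03959e+02 3.01234e+02 3.91000e-01] 296 {'top': 1577, 'side': 2804}
bar ('top',) [ 5.36963e+02 -2.60877e+02  8.70000e-02] 458 {'top': 151}
bar ('side',) [ 5.35487e+02 -2.70107e+02  1.14000e-01] 52 {'side': 265}
bar ('top', 'side') [ 5.35993e+02 -2.70596e+02  1.21000e-01] 513 {'top': 151, 'side': 265}
```

View pics/fit.png

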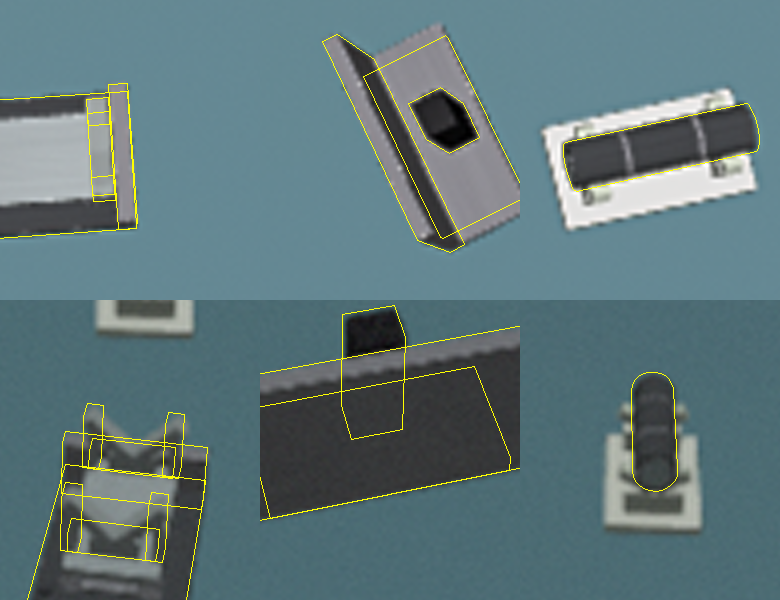

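The fits overlay well. Jig face is at (516.5, -29.3) with yaw -0.02, the straightedge at (503.5, 301.1) with yaw 0.39, and the barrel at (536, -270.5) with yaw 0.12. Now the straightedge.

```bash
cat > h.py <<'E'
from bench import *
import numpy as np
def q(phi):  # tool down, closing line at world angle phi
    t=(phi+np.pi/2)/2; return [0,np.cos(t),np.sin(t),0]
def loc(o,w,x,y): c,s=np.cos(w),np.sin(w); return np.array([o[0]+c*x-s*y,o[1]+s*x+c*y])
JIG=([516.5,-29.3],-0.021)
def snap(tag):
    import cv2; ims={}
    for n in("top","side"): ims[n]=camera(n); cv2.imwrite(f"pics/{n}_{tag}.png",ims[n][:,:,::-1])
    return ims
E
python3 - <<'E'
from h import *
g=loc([503.5,301.1],.39,0,-40)
for k in(0,np.pi,-np.pi):
    for P,f in(((*g,320),.39),((*g,212),.39),((*loc(*JIG,0,-75),340),-.021),((536,-270.5,205),.121)):
        j=inverse_kinematics(P,q(f+k)); print(k,None if j is None else np.round(j,2))
k=0 if inverse_kinematics((*g,320),q(.39)) is not None else np.pi
move_to((*g,320),q(.39+k)); command_gripper(1.0)
r=move_linear((*g,211),vel=120,f_stop=15); print("hit",r)
print(command_gripper(0.0)); s=read_state(); print(s["time_s"],s["opening"],s["finger_force"],s["eef_pos"],s["contact_force"],s["joints"].round(2))
E
```

```text
0 [ 0.33  0.35 -0.07  1.16  0.    1.51]
0 [ 0.33  0.43 -0.24  0.9   0.    1.51]
0 [-0.36  0.24 -0.17  1.16  0.    1.23]
0 [-0.61  0.47 -0.2   0.91  0.    0.84]
3.141592653589793 [ 0.33  0.35 -0.07  1.16  0.   -1.63]
3.141592653589793 [ 0.33  0.43 -0.24  0.9   0.   -1.63]
3.141592653589793 [-0.36  0.24 -0.17  1.16  0.   -1.91]
3.141592653589793 [-0.61  0.47 -0.2   0.91  0.   -2.3 ]
-3.141592653589793 [ 0.33  0.35 -0.07  1.16  0.   -1.63]
-3.141592653589793 [ 0.33  0.43 -0.24  0.9   0.   -1.63]
-3.141592653589793 [-0.36  0.24 -0.17  1.16  0.   -1.91]
-3.141592653589793 [-0.61  0.47 -0.2   0.91  0.   -2.3 ]
hit False
False
4.3167 0.2924712792626736 60.335113406181335 [518.96000385 264.15864151 211.46838546] [0.55822184 0.93792725 4.81692989] [ 0.33  0.43 -0.24  0.9  -0.    1.51]
```

```bash
python3 - <<'E'
from h import *
s=read_state(); e=s["eef_pos"]
move_linear((e[0],e[1],345),vel=150)
a=loc(*JIG,0,-60)
move_linear((*a,345),vel=200,ori=q(-.021)); print(read_state()["joints"].round(2), read_state()["contact_force"])
move_linear((*a,225),vel=120)
print("floor",move_linear((*a,208),vel=20,f_stop=6)); s=read_state(); print(s["eef_pos"],s["contact_force"],s["time_s"])
z=s["eef_pos"][2]
b=loc(*JIG,0,-34)
print("face",move_linear((*b,z+0.3),vel=15,f_stop=10)); s=read_state(); print(s["eef_pos"],s["contact_force"],s["ft_torque"],s["time_s"])
snap("set")
from fit import *
ims={n:cv2.imread(f"pics/{n}_set.png")[:,:,::-1] for n in("top","side")}
cv2.imwrite("pics/set.png",np.hstack([cv2.resize(ims["top"][140:300,250:420],(400,376)),cv2.resize(ims["side"][160:320,250:420],(400,376))])[:,:,::-1])
E
```

```text
[-0.33  0.24 -0.16  1.17  0.    1.26] [ 0.52932803 -0.21377985 -4.18738916]
floor True
[515.15922044 -89.29930954 211.46001109] [-1.24016686 -0.43581224  5.27624663] 9.0833
face True
[515.76626138 -68.33344301 211.58852248] [-1.07390319 -1.7640386   2.28535095] [-0.30659964 -0.2408407   0.09254747] 10.3583
```

View pics/set.png

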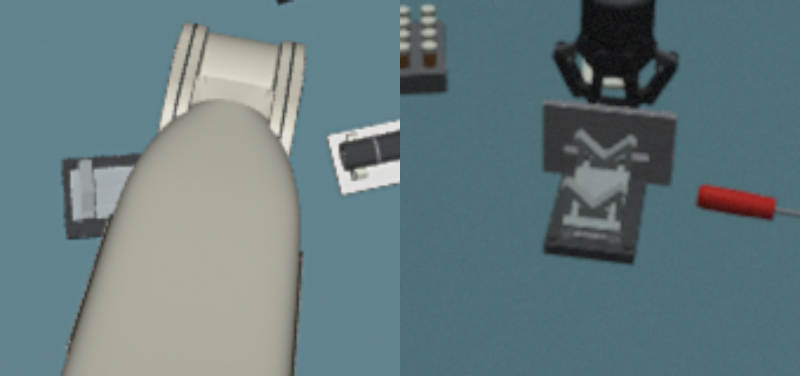

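The straightedge is standing at the jig end. It stopped at grip y=-68.3, and I expected about -69.3. I'll confirm contact with a small extra push, release, retreat and measure.

```bash
python3 - <<'E'
from h import *
s=read_state(); e=s["eef_pos"]
print("push",move_linear((e[0]+.06,e[1]+3,e[2]),vel=8,f_stop=10)); s=read_state(); e=s["eef_pos"]; print(e,s["contact_force"],s["ft_torque"])
command_gripper(0.75); e=read_state()["eef_pos"]
move_linear((e[0],e[1],330),vel=150)
move_to((536,-270.5,330),q(.121)); print(read_state()["time_s"])
snap("rel")
from fit import *
ims={n:cv2.imread(f"pics/{n}_rel.png")[:,:,::-1] for n in("top","side")}
f=loc(*JIG,0,0)
def EJ(p): # joint model: edge free, jig fixed
    return [place(P,JIG_[0][0],JIG_[0][1],JIG_[1]) for P in J]
import fit as F
from h import JIG as JIG_
J=F.JIG
for cams in(("top","side"),("top",),("side",)):
    O={n:obs(ims[n],camera_info(n),(515,-29)) for n in cams}
    def cost(v):
        c=0
        for n in cams:
            m=np.maximum(mask_model(J,(v[3],v[4],v[5]/100),camera_info(n)),mask_model(EDGE(140),(v[0],v[1],v[2]/100),camera_info(n))); c+=np.abs(m-O[n]).sum()
        return c
    x0=np.array([f[0],f[1],-2.1,516.5,-29.3,-2.1]); r=minimize(cost,x0,method="Nelder-Mead",options=dict(initial_simplex=np.vstack([x0,x0+np.diag([6,6,6,5,5,5])]),xatol=.1,fatol=.2,maxfev=900)); print(cams,r.x.round(2),r.fun,{n:O[n].sum() for n in cams})
cv2.imwrite("pics/rel.png",np.hstack([cv2.resize(ims["top"][140:300,250:420],(400,376)),cv2.resize(ims["side"][160:320,250:420],(400,376))])[:,:,::-1])
E
```

```text
push True
[515.80675683 -67.71136449 211.64510107] [-0.94356895 -0.78615849  3.21992168] [-0.20166338 -0.17244937  0.26129743]
13.0083Traceback (most recent call last):
  File "<stdin>", line 10, in <module>
TypeError: loc() takes 4 positional arguments but 10 were given
```

```bash
cat > chk.py <<'E'
from fit import *
def edgejig(tag):
    ims={n:cv2.imread(f"pics/{n}_{tag}.png")[:,:,::-1] for n in("top","side")}
    for cams in(("top","side"),("top",),("side",)):
        O={n:obs(ims[n],camera_info(n),(515,-10)) for n in cams}
        def cost(v):
            return sum(np.abs(np.maximum(mask_model(JIG,(v[3],v[4],v[5]/100),camera_info(n)),mask_model(EDGE(140),(v[0],v[1],v[2]/100),camera_info(n)))-O[n]).sum() for n in cams)
        x0=np.array([516.5,-29.3,-2.1,516.5,-29.3,-2.1]); r=minimize(cost,x0,method="Nelder-Mead",options=dict(initial_simplex=np.vstack([x0,x0+np.diag([6,6,6,5,5,5])]),xatol=.1,fatol=.2,maxfev=600)); print(cams,r.x.round(2),r.fun,{n:O[n].sum() for n in cams})
    cv2.imwrite(f"pics/{tag}.png",np.hstack([cv2.resize(ims["top"][140:300,270:440],(400,376)),cv2.resize(ims["side"][160:320,250:420],(400,376))])[:,:,::-1])
E
python3 -c "
import chk;chk.edgejig('rel')"
```

```text
('top', 'side') [515.16 -28.65  -1.71 517.02 -29.71  -1.12] 177.75686274509803 {'top': np.float64(2919.0), 'side': np.float64(3073.0)}
('top',) [516.08 -28.82  -2.28 517.16 -29.45  -1.87] 71.37647058823529 {'top': np.float64(2919.0)}
('side',) [513.99 -29.22  -1.91 517.03 -30.45  -0.58] 81.67843137254901 {'side': np.float64(3073.0)}
```

View pics/rel.png

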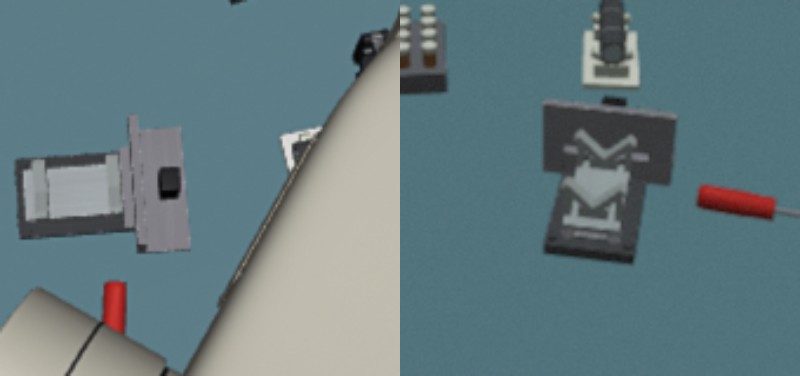

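The straightedge is flush: both fits and the contact stop put it within about 1 mm, with yaws matching to about 0.01. Next I'll grip the barrel and lay it in the V, leaving about a 1.3 mm gap.

```bash
python3 - <<'E'
from h import *
command_gripper(1.0)
print("hit",move_linear((536,-270.5,202),vel=110,f_stop=15))
command_gripper(0.0); s=read_state(); print(s["opening"],s["finger_force"],s["eef_pos"],s["contact_force"])
e=s["eef_pos"]; move_linear((536,-270.5,330),vel=150)
f=read_state()["contact_force"]; print("held",f)
a=loc([516.9,-29.0],-.019,0,61.3)
move_linear((*a,330),vel=200,ori=q(-.019))
move_linear((*a,236),vel=100); wait(.2); print(read_state()["eef_pos"],read_state()["contact_force"])
print("seat",move_linear((*a,217),vel=12,f_stop=5)); s=read_state(); print(s["eef_pos"],s["contact_force"],s["ft_torque"],s["time_s"])
snap("seat")
import cv2
im={n:cv2.imread(f"pics/{n}_seat.png") for n in("top","side")}
cv2.imwrite("pics/seat.png",np.hstack([cv2.resize(im["top"][140:300,270:440],(400,376)),cv2.resize(im["side"][180:280,290:396],(400,376),interpolation=cv2.INTER_CUBIC)]))
E
```

```text
hit False
0.3569007421291842 59.30000066757202 [ 536.86510417 -270.52269973  202.70898948] [5.84032566 1.39990465 2.43263269]
held [ 0.3525984   0.20371152 -5.20962244]
[518.18092603  32.28583284 236.52028491] [ 0.64073941  0.17190664 -4.37470748]
seat True
[518.08390078  32.28433257 221.79989966] [0.53651488 0.63619186 3.32809322] [-0.08214516 -0.06830517  0.07918294] 20.375
```

View pics/seat.png

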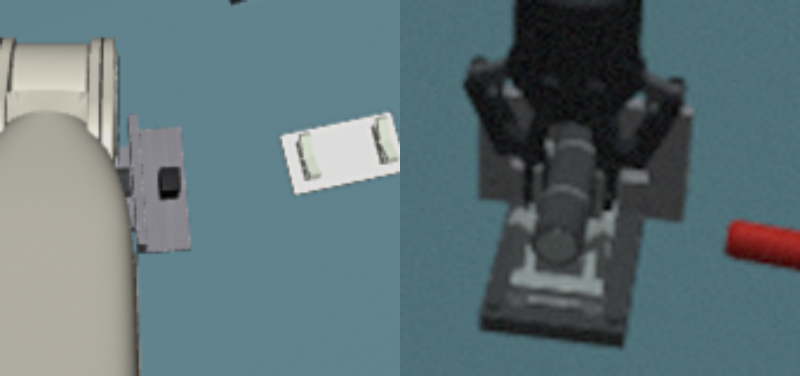

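The barrel is sitting in the V with its near end toward the camera, on the axis. It touched at TCP z=221.8, and I expected 221.6. I'll let it self-seat, then check its pose from a raised position.

```bash
python3 - <<'E'
from h import *
command_gripper(0.8); wait(.2)
e=read_state()["eef_pos"]; move_linear((e[0],e[1],300),vel=120)
command_gripper(0.0)
move_to((330,250,330),q(.5))
for n in("top","side"):
    pass
snap("lay"); print(read_state()["time_s"])
for n in("top","side"):
    for k in("barrel_mid","v_seat","edge_face","datum_face"): print(n,k,[(np.round(d["position"],1).tolist(),round(d["p"],2)) for d in spot_point(k,n)[:1]])
import cv2
im={n:cv2.imread(f"pics/{n}_lay.png") for n in("top","side")}
cv2.imwrite("pics/lay.png",np.hstack([cv2.resize(im["top"][190:250,265:355],(480,320),interpolation=cv2.INTER_CUBIC),cv2.resize(im["side"][180:280,290:390],(320,320),interpolation=cv2.INTER_CUBIC)]))
E
```

```text
23.7917
top barrel_mid [([516.7, 30.7, 68.9], 0.59)]
top v_seat [([517.9, 29.5, 69.6], 0.77)]
top edge_face [([515.4, -24.9, 23.3], 0.8)]
top datum_face [([510.4, -28.5, 18.5], 0.68)]
side barrel_mid [([516.4, 34.0, 71.9], 0.86)]
side v_seat [([519.5, 31.5, 68.0], 0.8)]
side edge_face [([518.4, -30.3, 21.0], 0.75)]
side datum_face [([519.4, -26.6, 18.4], 0.93)]
```

View pics/lay.png

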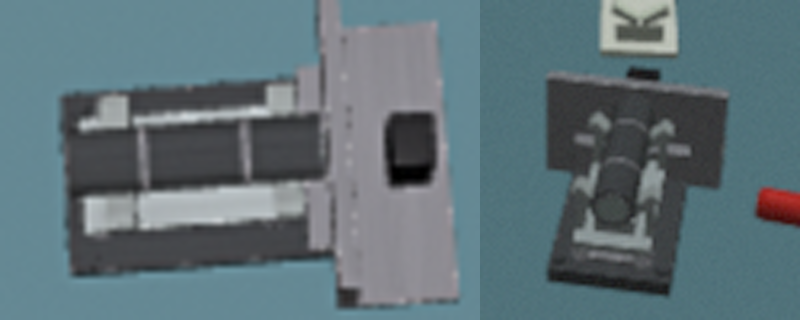

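```bash
python3 - <<'E'
from fit import *
ci=camera_info("top"); R=np.array(ci["R"]);t=np.array(ci["t"]);c=-R.T@t
def bp(u,v,z):
    d=R.T@np.array([(u-ci["cx"])/ci["fx"],(v-ci["cy"])/ci["fy"],1]); return (c+d*(z-c[2])/d[2]).round(1)
k=480/90
for n,u,v,z in(("ringL",143,155,85.6),("ringR",247,150,85.6),("endR",327,147,80),("blade face top edge",320,2,90)): print(n,bp(265+u/k-.5,190+v/k-.5,z))
for s,e in((.0,0),):
    for y in(59,60,61.5,63): 
        P=np.array([[0,y-60,85.6],[0,y+60,75],[0,y-60,75]]);w=place(P,517,-29,-.019); p=proj(w,ci); print(y,((p+.5-[265,190])*k).round(0).tolist())
E
```

```text
ringL [517.5  57.4  85.6]
ringR [515.3   8.8  85.6]
endR [514.  -28.7  80. ]
blade face top edge [581.6 -31.9  90. ]
59 [[329.0, 139.0], [75.0, 162.0], [329.0, 142.0]]
60 [[327.0, 139.0], [73.0, 162.0], [327.0, 143.0]]
61.5 [[324.0, 139.0], [70.0, 162.0], [324.0, 143.0]]
63 [[321.0, 139.0], [67.0, 162.0], [321.0, 143.0]]
```

```bash
python3 - <<'E'
from h import *
x,y=517.3,32
move_to((x,y,300),q(-.019))
move_linear((x,y,268),vel=80); wait(.3); f0=read_state()["contact_force"]
print("touch",move_linear((x,y,252),vel=6,f_stop=2.5)); wait(.2)
s=read_state(); e=s["eef_pos"]; print(e,s["contact_force"]-f0,s["time_s"])
z=e[2]
for d in(2,4,5):
    move_linear((x,y,z-d),vel=6,f_stop=14); wait(.3); s=read_state(); print(d,s["eef_pos"],(s["contact_force"]-f0).round(2),s["ft_torque"].round(2),s["time_s"])
print(f0)
E
```

```text
touch True
[517.24510298  31.99355682 258.31787285] [0.26681143 1.11684478 4.65012075] 27.9167
2 [517.35632144  31.98794895 256.39474889] [ 0.27 -0.16  5.88] [-0.02  0.04 -0.01] 28.675
4 [517.47762417  31.98393931 254.60767407] [ 0.15 -0.56  8.46] [-0.05  0.02 -0.  ] 29.4583
5 [517.48834998  31.98876023 253.69474046] [0.56 0.47 8.33] [-0.04  0.   -0.  ] 30.075
[-0.18387336 -0.36280957 -0.31187567]
```

```bash
python3 - <<'E'
from h import *
move_linear((517.3,32,252.1),vel=5,f_stop=14); wait(.3); F=[]
for i in range(8): wait(.05); F.append(read_state()["contact_force"])
s=read_state(); print(s["eef_pos"],np.mean(F,0),s["time_s"])
snap("press")
import cv2
im={n:cv2.imread(f"pics/{n}_press.png") for n in("top","side")}
cv2.imwrite("pics/press.png",np.hstack([cv2.resize(im["top"][140:300,270:440],(400,376)),cv2.resize(im["side"][170:270,285:391],(400,376),interpolation=cv2.INTER_CUBIC)]))
E
```

```text
[517.55567998  31.9908663  252.61395988] [-0.11423881 -0.06703676  8.75344249] 31.1667
```

View pics/press.png

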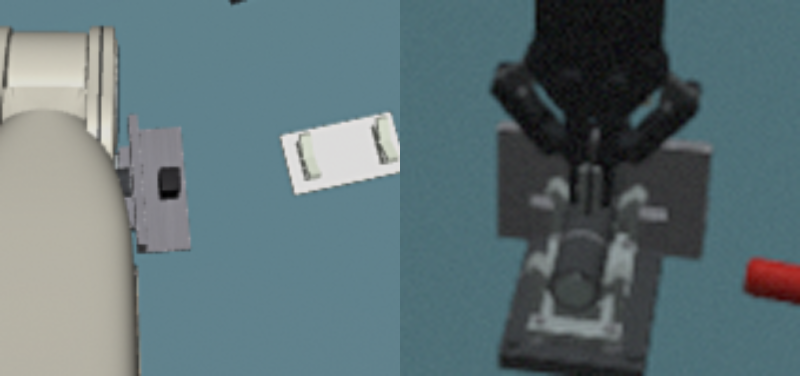

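The shut fingertips bear on the middle of the barrel, which lies in both V supports, about 5.9 mm down at roughly 9 N. The straightedge and bystanders haven't moved, so I'm handing in.

```bash
python3 -c "
from bench import *
print(job_done())"
```

```text
the job is handed in; nothing more can be done
None
```

I handed the job in with the straightedge flush on the jig's end face and the barrel seated in the V, pressed about 6 mm down at roughly 9 N by the shut fingertips on top of it; no verdict was returned, and I couldn't measure the four V-face contact forces directly.

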